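# Seal the specimen jars on the sealing board

## Task

Seal every specimen jar that waits on the white rings: slide it over the board, without lifting it, onto the middle of the steel plate, knock the orange pin in its lid down with a blow of the mallet until it snaps home, and slide the jar on to a free green ring, centred and upright. Drive the pins only with the mallet and only on the steel plate. When all the jars there are sealed and on green rings, stand the mallet back on its head on the ring of the blue mat, let go of everything, and leave the wash bottle, beaker and blue box where they stand.

Things in the scene. Friction and masses are not known exactly. Their poses are not given: they have to be found in the camera images.
- board: fixed grey board, 260 (x) x 410 (y) mm, top 12 mm above the worktop; black rim 8 mm wide, 6 mm higher. Origin under its centre at worktop height; at zero yaw x points away from the robot, y left. Flat on it: a steel plate in the middle and rows of three 68 mm rings at x = -80, 0, 80 mm: white (waiting) at y = +150 mm, green (finished) at y = -150 mm
- anvil (a point): centre of the 90 x 90 mm dark steel plate, on the board's top; a yellow ring of 68 mm marks the middle
- rest (a point): centre of the white ring (68 mm across) on the fixed blue mallet mat, on the mat's top, 4 mm above the worktop; the mat is 90 mm wide and reaches from 55 mm in front of the ring (+x of the point) to 155 mm behind it (-x), where the handle hangs over it; its x axis runs from the handle to the head
- done_0 (a point): centre of a green ring (finished place) on the board's top, 68 mm across; any jar may go on any green ring
- done_1 (a point): centre of a green ring (finished place) on the board's top, 68 mm across; any jar may go on any green ring
- done_2 (a point): centre of a green ring (finished place) on the board's top, 68 mm across; any jar may go on any green ring
- jar_0: specimen jar with blue screw lid (the lid does not turn), 49 mm across (lid 53 mm), 65 mm tall with the lid, in a smooth, low-friction steel foot 60 mm across and 8 mm high, about 0.36 kg, standing upright; may be absent. Origin at the centre of its underside, z up. An orange seal pin stands in the middle of the lid
- pin_0 (a joint): travel of the orange seal pin of jar_0, m: 0 = up, its flat 18 mm top 85 mm above the jar's underside (20 mm above the lid); 0.012 = home, top 8 mm above the lid. An over-centre spring resists with about 3 N at first, falling to nothing at 0.006; short of that the pin springs back up, past it it snaps home and stays
- jar_1: specimen jar with blue screw lid (the lid does not turn), 49 mm across (lid 53 mm), 65 mm tall with the lid, in a smooth, low-friction steel foot 60 mm across and 8 mm high, about 0.36 kg, standing upright; may be absent. Origin at the centre of its underside, z up. An orange seal pin stands in the middle of the lid
- pin_1 (a joint): travel of the orange seal pin of jar_1, m: 0 = up, its flat 18 mm top 85 mm above the jar's underside (20 mm above the lid); 0.012 = home, top 8 mm above the lid. An over-centre spring resists with about 3 N at first, falling to nothing at 0.006; short of that the pin springs back up, past it it snaps home and stays
- jar_2: specimen jar with blue screw lid (the lid does not turn), 49 mm across (lid 53 mm), 65 mm tall with the lid, in a smooth, low-friction steel foot 60 mm across and 8 mm high, about 0.36 kg, standing upright; may be absent. Origin at the centre of its underside, z up. An orange seal pin stands in the middle of the lid
- pin_2 (a joint): travel of the orange seal pin of jar_2, m: 0 = up, its flat 18 mm top 85 mm above the jar's underside (20 mm above the lid); 0.012 = home, top 8 mm above the lid. An over-centre spring resists with about 3 N at first, falling to nothing at 0.006; short of that the pin springs back up, past it it snaps home and stays
- mallet: soft-faced mallet, 0.30 kg, standing on its head, handle level. Head: upright cylinder 56 mm across, 64 mm tall. Origin at the centre of its lower (striking) face, z up; handle towards -x, its centre line 32 mm above the origin: wood 14 mm wide, 26 high, 28 to 81 mm from the head's axis, then black rubber 18 wide, 30 high, to 156 mm. Balances about 12 mm from the head's axis
- wash_bottle: bystander: white wash bottle with red cap, 203 mm tall, origin at the centre of its underside
- beaker: bystander: glass beaker, 55 mm across, 67 mm tall, origin at the centre of its underside
- slide_box: bystander: flat blue box, 89 x 100 x 32 mm, origin at the centre of its underside
Not all that is in view belongs to the job. What is shaped like the jar_1 but red is not meant.

How it is judged:
On the way, in this order (a step that is already met when the one before it is completed fails the run):
1. the mallet swings down onto a pin that stands up: its striking face is over the jar, less than about 30 mm above the pin's top, and moves at over 0.05 m/s (linear speed of mallet above 0.05 m/s and ((horizontal distance between mallet and jar_0 below 0.03 m and z of mallet in the frame of jar_0 below 0.115 m and value of joint pin_0 below 0.004 m) or (horizontal distance between mallet and jar_1 below 0.03 m and z of mallet in the frame of jar_1 below 0.115 m and value of joint pin_1 below 0.004 m) or (horizontal distance between mallet and jar_2 below 0.03 m and z of mallet in the frame of jar_2 below 0.115 m and value of joint pin_2 below 0.004 m))).
2. the pin under the mallet has snapped home (((horizontal distance between mallet and jar_0 below 0.045 m and value of joint pin_0 above 0.009 m) or (horizontal distance between mallet and jar_1 below 0.045 m and value of joint pin_1 above 0.009 m) or (horizontal distance between mallet and jar_2 below 0.045 m and value of joint pin_2 above 0.009 m))).
At the end, for the whole second after the job is handed in: Every jar present stands upright (within 0.1 rad) and at rest on the board within 15 mm of the centre of a green ring, its pin home (beyond 9 mm of its 12 mm travel); the mallet stands on its head (within 0.12 rad) and at rest on the blue mat, its head within 30 mm of the centre of the mat's ring ((horizontal distance between jar_0 and done_0 below 0.015 m or horizontal distance between jar_0 and done_1 below 0.015 m or horizontal distance between jar_0 and done_2 below 0.015 m) and value of joint each of pin_0, pin_1, pin_2 above 0.009 m and angle between each of jar_0, jar_1, jar_2's own z axis and vertical below 0.1 rad and height (world z) of each of jar_0, jar_1, jar_2 below 0.018 m and linear speed of each of jar_0, jar_1, jar_2, mallet below 0.02 m/s and (horizontal distance between jar_1 and done_0 below 0.015 m or horizontal distance between jar_1 and done_1 below 0.015 m or horizontal distance between jar_1 and done_2 below 0.015 m) and (horizontal distance between jar_2 and done_0 below 0.015 m or horizontal distance between jar_2 and done_1 below 0.015 m or horizontal distance between jar_2 and done_2 below 0.015 m) and horizontal distance between mallet and rest below 0.03 m and angle between mallet's own z axis and vertical below 0.12 rad and height (world z) of mallet below 0.012 m); the robot touches nothing.
It fails at once if a jar is lifted off the board instead of being slid (height (world z) of any of jar_0, jar_1, jar_2 above 0.03 m).
It fails at once if a seal pin is driven while its jar is not on the steel plate (more than 60 mm from its centre) ((value of joint pin_0 between 0.004 and 0.008 m and horizontal distance between jar_0 and anvil above 0.06 m) or (value of joint pin_1 between 0.004 and 0.008 m and horizontal distance between jar_1 and anvil above 0.06 m) or (value of joint pin_2 between 0.004 and 0.008 m and horizontal distance between jar_2 and anvil above 0.06 m)).
It fails at once if a seal pin is pushed down with the gripper or arm instead of the mallet ((value of joint pin_0 between 0.003 and 0.008 m and contact force between the arm and jar_0 above 1 N) or (value of joint pin_1 between 0.003 and 0.008 m and contact force between the arm and jar_1 above 1 N) or (value of joint pin_2 between 0.003 and 0.008 m and contact force between the arm and jar_2 above 1 N) or (value of joint pin_0 between 0.003 and 0.008 m and contact force between the fingers and jar_0 above 1 N) or (value of joint pin_1 between 0.003 and 0.008 m and contact force between the fingers and jar_1 above 1 N) or (value of joint pin_2 between 0.003 and 0.008 m and contact force between the fingers and jar_2 above 1 N)).
It fails at once if the wash bottle, beaker or blue box is pushed away (more than 30 mm) (distance of any of wash_bottle, beaker, slide_box from where it was at the start of the episode above 0.03 m).
Of jar_0, jar_1, jar_2 only 2 to 3 are there at a start; the rules pass over those that are not, and their reading is None.
At some moment in a run one of jar_0, jar_1, jar_2 may be knocked a few centimetres aside while the robot is not near it.
It also fails if it takes over 210 s, if anything falls off the work surface, if the arm or the gripper's body presses on something with over 40 N, if the wrist force passes 120 N, or if a joint passes its speed limit or range.

## Robot

A 6-joint arm with a two-finger parallel gripper is mounted at the origin on a cart in front of the work surface, level with it; the furniture and walls round the work are solid. World frame = base frame: x ahead of the robot, y to its left, z up, the work surface at z = 0. Lengths are in m, angles in rad, forces in N, time in s.
With the tool pointing down it reaches from about 0.3 to 0.875 m from the base axis. Payload 6.4 kg.
Tool frame: the origin (TCP) lies midway between the tips of the shut fingers; the grasp point (between the pads) lies 19 mm behind it (manip.pinch_z is the distance from the TCP to the grasp point, in m); z points along the fingers, y is the line along which they close (so a half turn about z gives the same grasp; the last joint's range is limited). The gripper opens to 88 mm and grips with 3 to 60 N. Pads are 18 mm wide; open, the fingers measure 123 mm over their backs; the gripper's body (75 mm by 187 mm) begins 45 mm behind the grasp point.
Start: joints at [-1.438, 0.181, 1.607, -0, 1.354, -0.206], TCP at [0.191, -0.542, 0.239] pointing down, gripper open.
Joint ranges: [-2.99, 2.99], [-0.89, 2.07], [0.3, 2.58], [-1.14, 4.28], [0, 2.63], [-3.12, 3.12]. Speed limits (rad/s): [2.57, 2.57, 3.01, 3.14, 3.14, 3.14].

## Interface

Orientations are given as a unit quaternion [x, y, z, w].
In Python, from bench import manip, camera, job gives the robot as it stands.
- The arm moves only by the tool step_arm, never from a script. Its arguments are lists of equal length, an entry for each row: "slide": the shift along the tool's x, y, z in m, a list of three; "twist": the turn, a rotation vector about the tool's x, y, z in rad, a list of three. A call has 1 to 20 rows; each row shifts and turns the commanded pose from where the row before left it, along the tool's axes as they then stand; what a row does not reach is not made up. A row lasts 1/10 s, in which the tool goes at most 50 mm and 8.59 degrees, less where a joint would pass 70% of its speed; a pose out of reach is approached as far as the arm can. A call is refused whole if a number of a shift passes 0.05 or a number of a turn 0.15, either way. A call with a gripper value outside its range is refused whole. "gripper" is the closure in counts, from 0 (fully open) to 255 (shut), set as the call begins (left out, the last holds). The fingers move at their own pace and stop on an object; "newtons" is the grip in N (left out, the last holds). Time passes only in rows, so rows that do not move let the fingers close. It gives the time, the measured TCP pose, the force, the opening and the grip force at its end, in the units of the state.
- manip.get_state(): the state, without advancing time (a new reading comes with each control period).
- camera(name): name is "scene" or "top" or "wrist"; returns a dict with "color" (384x512x3 uint8, blue, green, red), "mtx" (3x3 intrinsics, pixels), "rvec" (rotation vector, rad) and "tvec" (3), from world to camera coordinates, as OpenCV has them. Camera axes: x right, y down, z forward; pixel columns grow to the right and rows downward; lengths in m; the calibration is good to about 2 mm. A picture is of the moment at which its call begins. There is no depth.
- job.finish_job(): hands the job in; it is judged then, once.
The state is a dict: "time": time; "q": joint angles; "dq": joint speeds; "tau": joint torques, N m; "ee_pos": TCP position; "tool_rot": TCP orientation; "force": force on the tool from outside, world axes, zero at the start; "wrist_torque": the same for the moment, N m; "gripper_width": opening from 0.0 (shut) to 1.0 (fully open); "grasp_force": force on a finger pad.
Only numpy, scipy, OpenCV 4.12 (cv2) and the standard library are available. Lean on these libraries where they do the work, as an engineer would, in place of code of your own. Each camera call takes 0.05 s, during which the arm holds its last target. There are 200 camera calls.

## Working session

There is one attempt and no reset: what is moved stays moved. The work goes in short steps, Python scripts to look and compute and a tool call to move; the robot and the scene stay as the last step left them, time stands still between calls to the robot, and variables do not carry over. Pictures are saved under pics/ and viewed, at most 14 in all, crops included, and the job is handed in when it is done.

Besides the shell and the picture viewer there is one more tool, called after "Emit:" by a JSON object that holds its "op" and its "data". step_arm: Moves the arm, as the interface text tells. Its arguments: {"type":"object","properties":{"slide":{"type":"array"},"twist":{"type":"array"},"gripper":{"type":"number"},"newtons":{"type":"number"}},"required":["slide","twist"]}

```bash
ls; mkdir -p pics; cat > h.py <<'E'
import numpy as np, cv2
from bench import manip, camera, job
def snap(n,f=None):
    c=camera(n)
    if f: cv2.imwrite('pics/'+f,c['color'])
    return c
def ray(c,uv,z):
    R=cv2.Rodrigues(np.array(c['rvec'],float))[0];t=np.array(c['tvec'],float).ravel()
    p=cv2.undistortPoints(np.array([[uv]],float),np.array(c['mtx']),None)[0,0]
    d=R.T@np.array([p[0],p[1],1]);o=-R.T@t
    return o+d*(z-o[2])/d[2]
def proj(c,P):
    return cv2.projectPoints(np.array(P,float).reshape(-1,3),np.array(c['rvec'],float),np.array(c['tvec'],float),np.array(c['mtx'],float),None)[0].reshape(-1,2)
E
python3 - <<'E'
from h import *
import pickle
a=snap('scene');b=snap('top')
pickle.dump((a,b),open('c0.pkl','wb'))
im=np.hstack([a['color'],b['color']])
cv2.imwrite('pics/scene0.png',cv2.resize(a['color'],(800,600),interpolation=cv2.INTER_CUBIC))
cv2.imwrite('pics/top0.png',cv2.resize(b['color'],(800,600),interpolation=cv2.INTER_CUBIC))
print(manip.get_state(), manip.pinch_z)
E
```

```text
pics
{'time': 0.1, 'q': array([-1.43827246e+00,  1.81461060e-01,  1.60791319e+00,  1.47719280e-05,
        1.35381485e+00, -2.06303745e-01]), 'dq': array([ 0.00070919,  0.00036234, -0.00397203, -0.00131595, -0.00161162,
        0.00151668]), 'tau': array([ 4.38372990e-04, -4.34820986e+01, -3.42692900e+01,  7.04098796e-02,
        3.40795855e-02, -4.62981154e-05]), 'ee_pos': array([ 0.19107201, -0.541805  ,  0.23790094]), 'tool_rot': array([ 9.85683726e-01,  1.68602951e-01,  3.66464004e-05, -7.97416236e-04]), 'force': array([-0.43971788,  1.0534184 ,  0.64840968]), 'wrist_torque': array([-0.00914295, -0.06622481,  0.00324358]), 'grasp_force': 0.0, 'gripper_width': 0.9982158533593278} 0.0187
```

View pics/scene0.png

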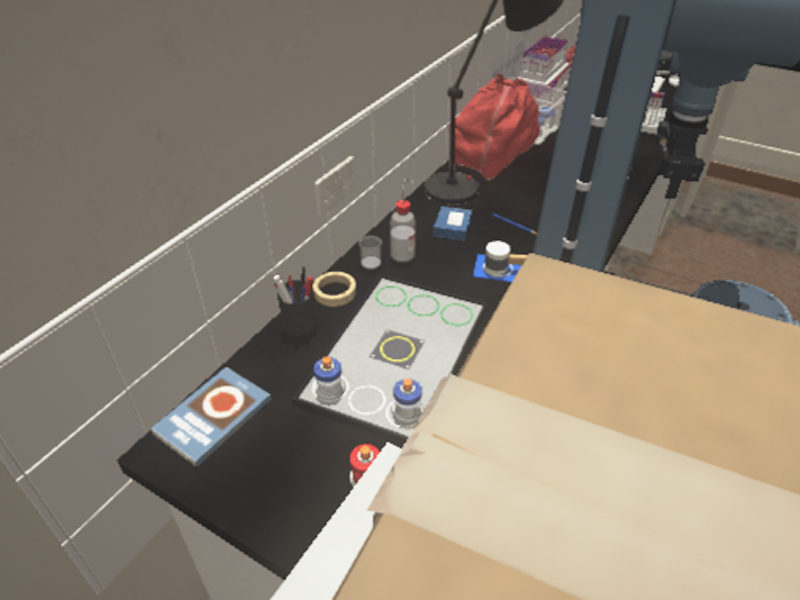

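View pics/top0.png

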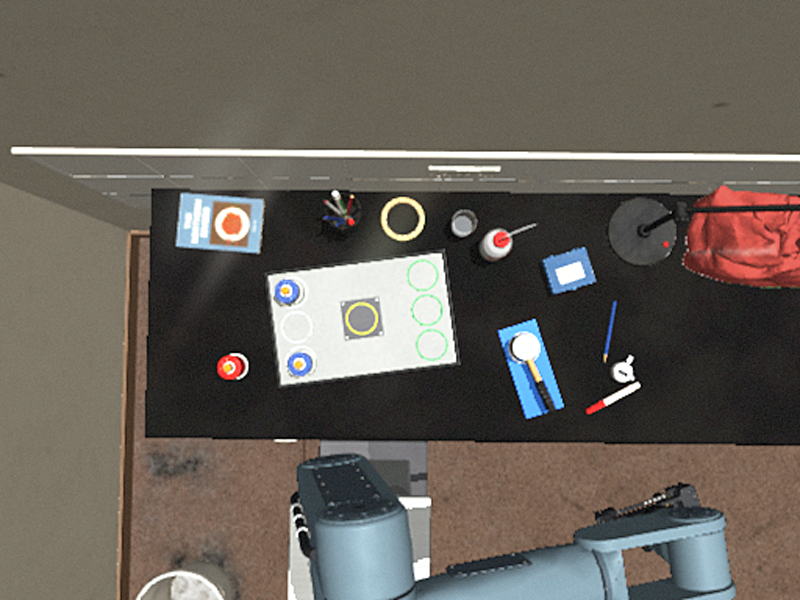

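The top view (800x600 pixels) shows two blue-lidded jars at (287,292) and (300,364) on the outer white rings, with the middle ring at (296,327) empty. The red lookalike is at (232,367), off the board. The plate's yellow ring is at (362,319) and the green rings are at (422,275), (427,310) and (432,345). The mallet head is at (524,347) with the handle towards (545,405). The bottle is at (495,245), the beaker at (463,223) and the blue box at (569,271).

Possible mix-ups: red jar (232,367) against the blue jars (287,292) and (300,364), so I choose the blue ones. The white cup at (623,371) could be mistaken for the mallet head at (524,347), so I choose the one with the handle on the blue mat.

```bash
cat > meas.py <<'E'
from h import *
def blobs(c,lo,hi,z,roi=None,amin=15):
    hsv=cv2.cvtColor(c['color'],cv2.COLOR_BGR2HSV);m=cv2.inRange(hsv,lo,hi)
    if roi is not None:
        k=np.zeros_like(m);x0,y0,x1,y1=roi;k[y0:y1,x0:x1]=1;m=m*k
    n,l,s,ce=cv2.connectedComponentsWithStats(m)
    return [(np.round(ce[i],1),int(s[i,4]),np.round(ray(c,ce[i],z),4)[:2]) for i in range(1,n) if s[i,4]>=amin]
E
python3 - <<'E'
from meas import *
import pickle
a,b=pickle.load(open('c0.pkl','rb'))
print('pins',*blobs(b,(8,120,120),(22,255,255),0.097,(165,160,210,250),4),sep='\n')
print('lids',*blobs(b,(105,120,60),(125,255,255),0.077,(165,160,210,250)),sep='\n')
print('yellow',*blobs(b,(25,120,100),(35,255,255),0.012,(210,180,260,230)),sep='\n')
print('green',*blobs(b,(45,80,80),(85,255,255),0.012,(250,150,300,240),10),sep='\n')
print('mat',*blobs(b,(100,150,100),(120,255,255),0.004,(310,190,370,280)),sep='\n')
print('head',*blobs(b,(0,0,190),(179,50,255),0.068,(320,205,350,240)),sep='\n')
print('handle',*blobs(b,(5,60,90),(25,255,255),0.049,(320,215,360,280),4),sep='\n')
for n,uv,z in [('boardTL',(267,274),.018),('TR',(444,252),.018),('BR',(459,363),.018),('BL',(280,386),.018),('beaker',(463,223),.0),('botl',(490,250),0),('box',(569,271),.03),('matTL',(498,331),.004),('matTR',(536,319),.004),('matBR',(564,406),.004),('matBL',(527,418),.004)]:
    print(n,ray(b,np.array(uv)*.64,z)[:2].round(3))
crop=b['color'][140:290,140:380];cv2.imwrite('pics/crop0.png',cv2.resize(crop,(800,500),interpolation=cv2.INTER_CUBIC))
E
```

```text
pins
(array([182.1, 186.2]), 9, array([0.6079, 0.1644]))
(array([190.3, 233.1]), 9, array([0.4499, 0.1336]))
lids
(array([183.1, 186.1]), 107, array([0.6097, 0.1642]))
(array([191.5, 232.4]), 105, array([0.4515, 0.1324]))
yellow
(array([231.5, 203.8]), 71, array([0.552 , 0.0009]))
green
(array([263.2, 170. ]), 11, array([ 0.674 , -0.1107]))
(array([281.7, 199.5]), 10, array([ 0.5693, -0.1778]))
mat
(array([331.2, 207.4]), 27, array([ 0.5434, -0.3552]))
(array([338.3, 212.2]), 30, array([ 0.5263, -0.3805]))
(array([335.9, 247.3]), 427, array([ 0.4016, -0.3724]))
(array([351.2, 242.7]), 214, array([ 0.4187, -0.4267]))
head
(array([336.5, 221.2]), 259, array([ 0.4952, -0.3635]))
handle
(array([340.6, 237.2]), 37, array([ 0.4398, -0.3811]))
(array([341.5, 233.5]), 4, array([ 0.4526, -0.3841]))
boardTL [0.651 0.218]
TR [ 0.705 -0.185]
BR [ 0.454 -0.221]
BL [0.397 0.183]
beaker [ 0.775 -0.229]
botl [ 0.713 -0.292]
box [ 0.664 -0.467]
matTL [ 0.527 -0.311]
matTR [ 0.555 -0.397]
matBR [ 0.358 -0.461]
matBL [ 0.33  -0.377]
```

View pics/crop0.png

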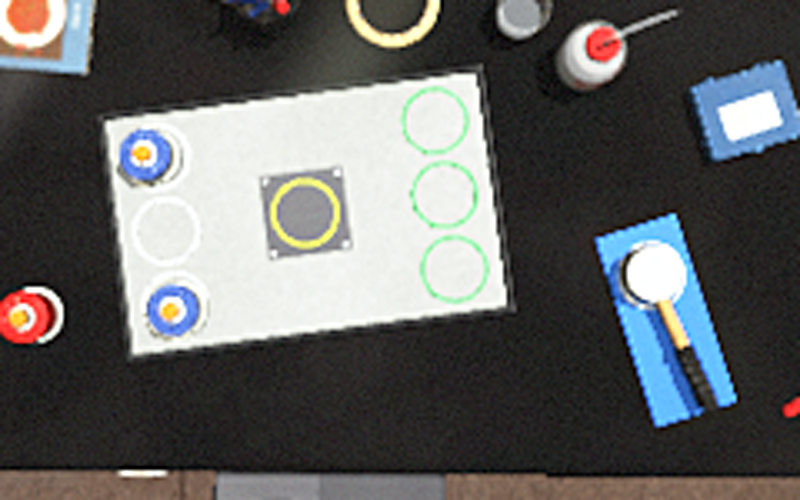

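Emit:
{"op": "step_arm", "data": {"slide": [[0,0,0],[0,0,0],[0.02,-0.025,0.003],[0.02,-0.025,0.003],[0.02,-0.025,0.003],[0.02,-0.025,0.003],[0.02,-0.025,0.003],[0.02,-0.025,0.003],[0.02,-0.025,0.003],[0.02,-0.025,0.003],[0.02,-0.025,0.003],[0.02,-0.025,0.003],[0.02,-0.025,0.003],[0.02,-0.025,0.003],[0.02,-0.025,0.003],[0.02,-0.025,0.003],[0.02,-0.025,0.003],[0.02,-0.025,0.003],[0.02,-0.025,0.003],[0.02,-0.025,0.003]], "twist": [[0,0,0.104],[0,0,0.104],[0,0,0],[0,0,0],[0,0,0],[0,0,0],[0,0,0],[0,0,0],[0,0,0],[0,0,0],[0,0,0],[0,0,0],[0,0,0],[0,0,0],[0,0,0],[0,0,0],[0,0,0],[0,0,0],[0,0,0],[0,0,0]], "gripper": 0, "newtons": 20}}

```text
time: 2.1
ee_pos: [0.4896, -0.0479, 0.1843]
tool_rot: [0.998, 0.065, -0.0, -0.0]
force: [0.5, -0.2, -0.3]
gripper_width: 1.001
grasp_force: 0.0
```

Emit:
{"op": "step_arm", "data": {"slide": [[0.02,-0.025,0.003],[0.02,-0.025,0.003],[0.02,-0.025,0.003],[0.02,-0.025,0.003],[0.02,-0.025,0.003],[0.02,-0.025,0.003],[0.02,-0.025,0.003],[0.01,-0.018,0.003],[0,0,0],[0,0,0]], "twist": [[0,0,0],[0,0,0],[0,0,0],[0,0,0],[0,0,0],[0,0,0],[0,0,0],[0,0,0],[0,0,0],[0,0,0]]}}

```text
time: 3.1
ee_pos: [0.6123, 0.1617, 0.16]
tool_rot: [0.998, 0.066, -0.001, 0.0]
force: [-0.5, -0.2, -0.2]
gripper_width: 0.999
grasp_force: 0.0
```

```bash
cat >> h.py <<'E'
from scipy.spatial.transform import Rotation as Ro
def pose():
    s=manip.get_state();return s,np.array(s['ee_pos']),Ro.from_quat(s['tool_rot'])
def to(P):
    s,p,R=pose();return np.round(R.inv().apply(np.array(P)-p),4)
def yaw():
    s,p,R=pose();v=R.apply([1,0,0]);return np.arctan2(v[1],v[0])
E
python3 - <<'E'
from meas import *
c=snap('wrist','w1.png');s,p,R=pose();print(s['time'],p,yaw(),R.as_matrix().round(3).tolist())
print('pins',*blobs(c,(8,120,100),(22,255,255),0.097,None,30),sep='\n')
print('lids',*blobs(c,(105,120,60),(125,255,255),0.077,None,200),sep='\n')
E
```

```text
3.15 [0.61231895 0.16111466 0.16026067] 0.13083542075847882 [[0.991, 0.13, -0.001], [0.13, -0.991, -0.0], [-0.001, 0.0, -1.0]]
pins
(array([118.4,   4.7]), 262, array([0.7297, 0.2643]))
(array([107.7,  33.1]), 112, array([0.7128, 0.2709]))
(array([131. ,  36.6]), 46, array([0.7127, 0.2562]))
(array([121. ,  39.1]), 34, array([0.7104, 0.2625]))
(array([255. , 200.5]), 446, array([0.6146, 0.1642]))
(array([ 52.4, 286.3]), 503, array([0.5218, 0.3158]))
(array([469.6, 294.2]), 355, array([ 0.5584, -0.0179]))
(array([307.9, 343.8]), 371, array([0.4933, 0.1031]))
(array([415.3, 343.1]), 48, array([0.5059, 0.0125]))
lids
(array([475.8,   3.6]), 392, array([0.7668, 0.033 ]))
(array([248.4, 190.7]), 1619, array([0.6156, 0.1698]))
(array([266.9, 334.2]), 524, array([0.4809, 0.1361]))
```

View pics/w1.png

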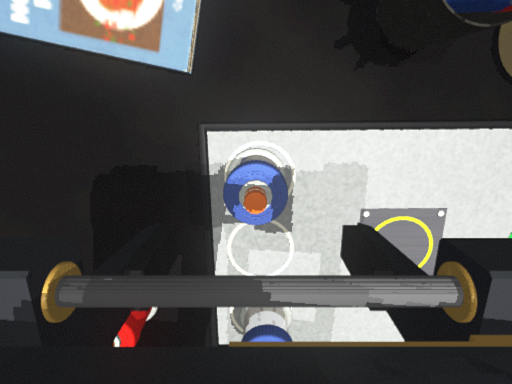

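The wrist view shows jar A's pin at (255,200), and the open fingers straddle it along y. The empty middle ring and jar B's lid (267,334) sit behind the gripper bar. I'll descend and grip below the pin.

Emit:
{"op": "step_arm", "data": {"slide": [[0,-0.003,0.01],[0,0,0.015],[0,0,0.015],[0,0,0.015],[0,0,0.015],[0,0,0.015],[0,0,0.015],[0,0,0.015],[0,0,0],[0,0,0]], "twist": [[0,0,0],[0,0,0],[0,0,0],[0,0,0],[0,0,0],[0,0,0],[0,0,0],[0,0,0],[0,0,0],[0,0,0]]}}

```text
time: 4.15
ee_pos: [0.6124, 0.1647, 0.0453]
tool_rot: [0.998, 0.065, -0.0, -0.0]
force: [-0.3, 0.9, -0.1]
gripper_width: 1.005
grasp_force: 0.0
```

Emit:
{"op": "step_arm", "data": {"slide": [[0,0,0],[0,0,0],[0,0,0],[0,0,0],[0,0,0],[0,0,0],[0,0,0],[0,0,0],[0,0,0],[0,0,0]], "twist": [[0,0,0],[0,0,0],[0,0,0],[0,0,0],[0,0,0],[0,0,0],[0,0,0],[0,0,0],[0,0,0],[0,0,0]], "gripper": 255, "newtons": 20}}

```text
time: 5.15
ee_pos: [0.6127, 0.1647, 0.046]
tool_rot: [0.998, 0.065, 0.0, 0.0]
force: [-0.5, -0.3, 5.1]
gripper_width: 0.591
grasp_force: 20.0
```

```bash
python3 - <<'E'
from meas import *
c=snap('wrist','w2.png');t=snap('top')
print(to([.552,.0,.045]),yaw())
print('pins',*blobs(c,(8,120,100),(22,255,255),0.097,(200,50,330,384),60),sep='\n')
print('toppins',*blobs(t,(8,120,120),(22,255,255),0.097,(165,160,210,250),3),sep='\n')
print('Y',*blobs(c,(25,120,100),(35,255,255),0.012,(330,150,512,384),60),sep='\n')
E
```

```text
[-0.0817  0.1554  0.001 ] 0.13084886859088704
pins
(array([258.4, 266.4]), 310, array([0.6273, 0.1662]))
(array([258.6, 311.9]), 397, array([0.6085, 0.1637]))
(array([264.8, 343.8]), 381, array([0.5944, 0.1594]))
toppins
(array([193.1, 178.4]), 10, array([0.6349, 0.1276]))
(array([190.6, 232.9]), 18, array([0.4506, 0.1329]))
Y
```

View pics/w2.png

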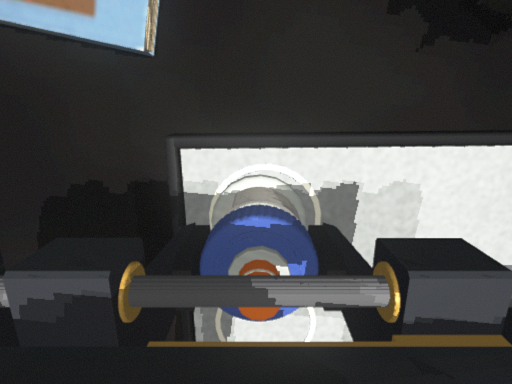

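Jar A is held at its lid: the opening is 52 mm and the pin, at (258,290), is untouched. I'll slide it to the plate at about 0.1 m/s.

Emit:
{"op": "step_arm", "data": {"slide": [[-0.003,0.006,0],[-0.0045,0.0085,0],[-0.0045,0.0085,0],[-0.0045,0.0085,0],[-0.0045,0.0085,0],[-0.0045,0.0085,0],[-0.0045,0.0085,0],[-0.0045,0.0085,0],[-0.0045,0.0085,0],[-0.0045,0.0085,0],[-0.0045,0.0085,0],[-0.0045,0.0085,0],[-0.0045,0.0085,0],[-0.0045,0.0085,0],[-0.0045,0.0085,0],[-0.0045,0.0085,0],[-0.0045,0.0085,0],[-0.0045,0.0085,0],[-0.0022,0.0049,0],[0,0,0]], "twist": [[0,0,0],[0,0,0],[0,0,0],[0,0,0],[0,0,0],[0,0,0],[0,0,0],[0,0,0],[0,0,0],[0,0,0],[0,0,0],[0,0,0],[0,0,0],[0,0,0],[0,0,0],[0,0,0],[0,0,0],[0,0,0],[0,0,0],[0,0,0]]}}

```text
time: 7.25
ee_pos: [0.5512, -0.0015, 0.046]
tool_rot: [0.998, 0.065, -0.0, 0.0]
force: [-0.5, -0.9, 7.0]
gripper_width: 0.586
grasp_force: 20.0
```

Emit:
{"op": "step_arm", "data": {"slide": [[0,0,0],[0,0,0],[0,0,0],[0,0,0],[0,0,0],[0,0,0],[0,0,-0.02],[0,0,-0.02],[0,0,-0.02],[0,0,-0.02],[0,0,-0.02],[0,0,-0.02],[0,0,0],[0,0,0]], "twist": [[0,0,0],[0,0,0],[0,0,0],[0,0,0],[0,0,0],[0,0,0],[0,0,0],[0,0,0],[0,0,0],[0,0,0],[0,0,0],[0,0,0],[0,0,0],[0,0,0]], "gripper": 0}}

```text
time: 8.65
ee_pos: [0.5518, 0.0, 0.1655]
tool_rot: [0.998, 0.065, 0.0, 0.0]
force: [-0.4, 0.1, -0.2]
gripper_width: 1.0
grasp_force: 0.0
```

```bash
python3 - <<'E'
from meas import *
c=snap('wrist','w3.png')
s,p,R=pose();print(p,yaw())
print('pins',*blobs(c,(8,120,100),(22,255,255),0.097,(200,50,330,260),60),sep='\n')
E
```

```text
[5.51181769e-01 8.29477134e-05 1.64693697e-01] 0.13083941296779844
pins
(array([260.5, 200.2]), 431, array([ 0.5532, -0.0018]))
```

View pics/w3.png

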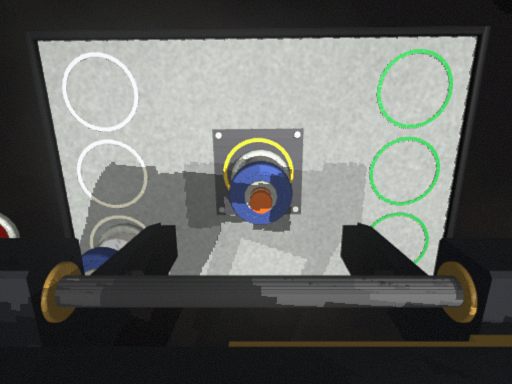

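Jar A stands on the plate: its pin is at (260,200) and the yellow ring is around it. Jar B is visible at (95,255), and the green rings at (415,89), (404,171) and (399,240). Next I'll fetch the mallet.

Emit:
{"op": "step_arm", "data": {"slide": [[0,0,0],[0,0,0],[-0.0183,0.0273,0],[-0.0183,0.0273,0],[-0.0183,0.0273,0],[-0.0183,0.0273,0],[-0.0183,0.0273,0],[-0.0183,0.0273,0],[-0.0183,0.0273,0],[-0.0183,0.0273,0],[-0.0183,0.0273,0],[-0.0183,0.0273,0],[-0.0183,0.0273,0],[-0.0183,0.0273,0],[0,0,0],[0,0,0]], "twist": [[0,0,-0.09],[0,0,-0.09],[0,0,0],[0,0,0],[0,0,0],[0,0,0],[0,0,0],[0,0,0],[0,0,0],[0,0,0],[0,0,0],[0,0,0],[0,0,0],[0,0,0],[0,0,0],[0,0,0]]}}

```text
time: 10.3
ee_pos: [0.442, -0.3787, 0.164]
tool_rot: [0.988, 0.154, -0.001, -0.001]
force: [-0.3, 0.4, 0.2]
gripper_width: 1.0
grasp_force: 0.0
```

```bash
python3 - <<'E'
from meas import *
im=cv2.imread('pics/w3.png')
c=snap('wrist','w4.png')
s,p,R=pose();print(p,yaw())
print('head',*blobs(c,(0,0,190),(179,50,255),0.068,None,200),sep='\n')
print('wood',*blobs(c,(8,60,60),(25,255,255),0.049,None,100),sep='\n')
E
```

```text
[ 0.44242849 -0.37798564  0.16421038] 0.3104487309898016
head
(array([56.6, 52.3]), 5188, array([ 0.4992, -0.2024]))
(array([48.7, 48.6]), 4156, array([ 0.5   , -0.1964]))
(array([262.7, 123.3]), 4185, array([ 0.4966, -0.3649]))
(array([453.5, 230.2]), 847, array([ 0.4603, -0.552 ]))
wood
(array([267.4, 185.3]), 710, array([ 0.4448, -0.3864]))
(array([ 56.3, 292.1]), 1212, array([ 0.2739, -0.2184]))
(array([460.9, 292.1]), 1215, array([ 0.3984, -0.6061]))
(array([254.4, 330.8]), 9158, array([ 0.2904, -0.4226]))
```

View pics/w4.png

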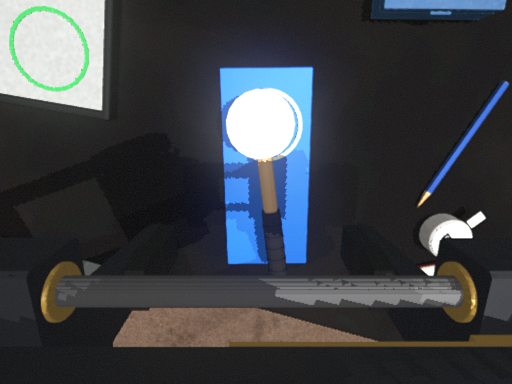

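The mallet head is at (263,123) with its handle running to (277,270), turned about 0.08 rad from the tool. I'll align, go down and grip the wood 55 mm behind the head.

Emit:
{"op": "step_arm", "data": {"slide": [[0,0,0],[0,0.0085,0],[0,0,0.0135],[0,0,0.0135],[0,0,0.0135],[0,0,0.0135],[0,0,0.0135],[0,0,0.0135],[0,0,0.0135],[0,0,0.0135],[0,0,0.0135],[0,0,0.0135],[0,0,0.012],[0,0,0],[0,0,0]], "twist": [[0,0,-0.08],[0,0,0],[0,0,0],[0,0,0],[0,0,0],[0,0,0],[0,0,0],[0,0,0],[0,0,0],[0,0,0],[0,0,0],[0,0,0],[0,0,0],[0,0,0],[0,0,0]]}}

```text
time: 11.85
ee_pos: [0.4461, -0.3869, 0.0185]
tool_rot: [0.981, 0.194, -0.0, -0.0]
force: [-0.5, -0.2, 0.9]
gripper_width: 1.002
grasp_force: 0.0
```

Emit:
{"op": "step_arm", "data": {"slide": [[0,0,0],[0,0,0],[0,0,0],[0,0,0],[0,0,0],[0,0,0],[0,0,0],[0,0,0],[0,0,0],[0,0,0],[0,0,0],[0,0,0],[0,0,0],[0,0,0],[0,0,0]], "twist": [[0,0,0],[0,0,0],[0,0,0],[0,0,0],[0,0,0],[0,0,0],[0,0,0],[0,0,0],[0,0,0],[0,0,0],[0,0,0],[0,0,0],[0,0,0],[0,0,0],[0,0,0]], "gripper": 255, "newtons": 50}}

```text
time: 13.35
ee_pos: [0.4461, -0.3868, 0.0187]
tool_rot: [0.981, 0.194, -0.0, -0.0]
force: [-1.1, 1.5, -0.0]
gripper_width: 0.152
grasp_force: 49.3
```

```bash
python3 - <<'E'
from meas import *
s,p,R=pose();print(p,yaw(),s['force'],s['gripper_width'])
E
```

```text
[ 0.44606501 -0.3868451   0.01866861] 0.3908449393603207 [-1.13593449  1.53833389 -0.01081332] 0.15246032238893262
```

Emit:
{"op": "step_arm", "data": {"slide": [[0,0,-0.005],[0,0,-0.014],[0,0,-0.014],[0,0,-0.014],[0,0,-0.014],[0,0,-0.014],[0,0,-0.014],[0,0,-0.014],[0,0,-0.014],[0,0,-0.014],[0,0,-0.014],[0,0,0],[0,0,0]], "twist": [[0,0,0],[0,0,0],[0,0,0],[0,0,0],[0,0,0],[0,0,0],[0,0,0],[0,0,0],[0,0,0],[0,0,0],[0,0,0],[0,0,0],[0,0,0]]}}

```text
time: 14.65
ee_pos: [0.4462, -0.387, 0.1639]
tool_rot: [0.981, 0.194, 0.0, 0.0]
force: [0.6, -0.2, -2.9]
gripper_width: 0.153
grasp_force: 49.3
```

Emit:
{"op": "step_arm", "data": {"slide": [[0.01,-0.016,0],[0.01,-0.016,0],[0.01,-0.016,0],[0.01,-0.016,0],[0.01,-0.016,0],[0.01,-0.016,0],[0.01,-0.016,0],[0.01,-0.016,0],[0.01,-0.016,0],[0.01,-0.016,0],[0.01,-0.016,0],[0.01,-0.016,0],[0.01,-0.016,0],[0.01,-0.016,0],[0.01,-0.016,0],[0.01,-0.016,0],[0.01,-0.016,0],[0.01,-0.016,0],[0.01,-0.0284,0],[0,0,0]], "twist": [[0,0,0],[0,0,0],[0,0,0],[0,0,0],[0,0,0],[0,0,0],[0,0,0],[0,0,0],[0,0,0],[0,0,0],[0,0,0],[0,0,0],[0,0,0],[0,0,0],[0,0,0],[0,0,0],[0,0,0],[0,0,0],[0,0,0],[0,0,0]]}}

```text
time: 16.65
ee_pos: [0.5005, -0.0184, 0.1636]
tool_rot: [0.981, 0.196, -0.0, -0.001]
force: [-0.8, -0.4, -2.9]
gripper_width: 0.149
grasp_force: 49.3
```

```bash
python3 - <<'E'
from meas import *
s,p,R=pose();print(p,yaw(),s['force'],s['wrist_torque'],s['gripper_width'],to([.5017,-.022,.165]))
c=snap('wrist');sc=snap('scene');t=snap('top')
k=sc['color'][130:290,180:340]
cv2.imwrite('pics/s5.png',np.hstack([cv2.resize(c['color'],(400,300)),cv2.resize(k,(300,300),interpolation=cv2.INTER_CUBIC)]))
print(blobs(c,(0,0,180),(179,60,255),.21,None,200))
E
```

```text
[ 0.50045049 -0.01840044  0.16359026] 0.39403862014248553 [-0.81632532 -0.44587192 -2.88322053] [0.00234702 0.15247619 0.00554954] 0.149429328199004 [-0.0002  0.0038 -0.0014]
[(array([243.5, 117.9]), 35247, array([0.5597, 0.0109])), (array([346.6,  54.6]), 201, array([ 0.5894, -0.0114])), (array([454.9,  89.7]), 288, array([ 0.5934, -0.0477])), (array([454.5, 122.8]), 586, array([ 0.5846, -0.0532])), (array([404.3, 157.2]), 1601, array([ 0.5684, -0.0438])), (array([420.8, 197.6]), 679, array([ 0.5582, -0.0563])), (array([397. , 217.3]), 214, array([ 0.5486, -0.0523]))]
```

View pics/s5.png

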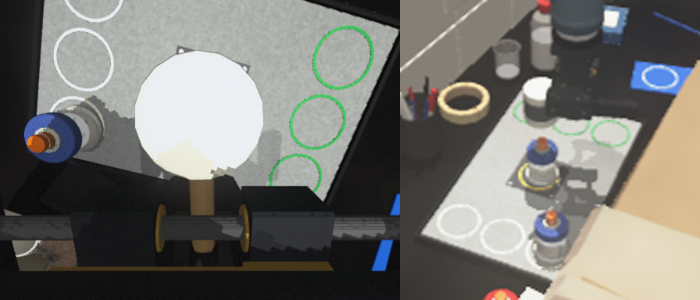

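The mallet hangs level over the plate with jar A beneath it, and jar B is still on its ring. I'll correct 4 mm in y and strike.

Emit:
{"op": "step_arm", "data": {"slide": [[0,0.0038,0],[0,0,0],[0,0,0.012],[0,0,0.02],[0,0,0.02],[0,0,0.01],[0,0,0],[0,0,0]], "twist": [[0,0,0],[0,0,0],[0,0,0],[0,0,0],[0,0,0],[0,0,0],[0,0,0],[0,0,0]]}}

```text
time: 17.6
ee_pos: [0.503, -0.0258, 0.1018]
tool_rot: [0.981, 0.194, 0.0, 0.0]
force: [0.2, 0.6, -3.3]
gripper_width: 0.154
grasp_force: 49.8
```

Emit:
{"op": "step_arm", "data": {"slide": [[0,0,-0.012],[0,0,-0.02],[0,0,-0.02],[0,0,-0.01],[-0.015,0.02,0],[-0.02,0.03,0],[-0.02,0.03,0],[-0.02,0.03,0],[0,0,0],[0,0,0]], "twist": [[0,0,0],[0,0,0],[0,0,0],[0,0,0],[0,0,0],[0,0,0],[0,0,0],[0,0,0],[0,0,0],[0,0,0]]}}

```text
time: 18.6
ee_pos: [0.4752, -0.1564, 0.1642]
tool_rot: [0.981, 0.193, 0.0, 0.0]
force: [-0.9, 0.1, -3.1]
gripper_width: 0.154
grasp_force: 49.8
```

```bash
python3 - <<'E'
from meas import *
s,p,R=pose();print(p,yaw(),s['force'],s['wrist_torque'])
c=snap('wrist');sc=snap('scene');t=snap('top')
k=sc['color'][190:290,210:310]
k2=t['color'][150:250,160:300]
cv2.imwrite('pics/s6.png',np.hstack([cv2.resize(k,(400,400),interpolation=cv2.INTER_CUBIC),cv2.resize(k2,(400,400),interpolation=cv2.INTER_CUBIC)]))
print(blobs(t,(8,120,120),(22,255,255),0.090,None,3))
E
```

```text
[ 0.47524382 -0.15643096  0.16424936] 0.3886922780523672 [-0.9406274   0.14685596 -3.14785431] [-0.06430906  0.12674303 -0.01593748]
[(array([142.6, 132.5]), 50, array([0.7913, 0.3046])), (array([147.9, 142.8]), 113, array([0.756 , 0.2855])), (array([137.2, 150.7]), 41, array([0.7284, 0.3217])), (array([154.5, 154.6]), 17, array([0.7156, 0.2622])), (array([145.2, 155.2]), 5, array([0.7131, 0.2939])), (array([229.8, 205.2]), 4, array([0.5454, 0.0024])), (array([386.2, 229.2]), 4, array([ 0.4703, -0.5277])), (array([190.3, 233.1]), 9, array([0.4496, 0.1346])), (array([145. , 235.3]), 13, array([0.4403, 0.2882]))]
```

View pics/s6.png

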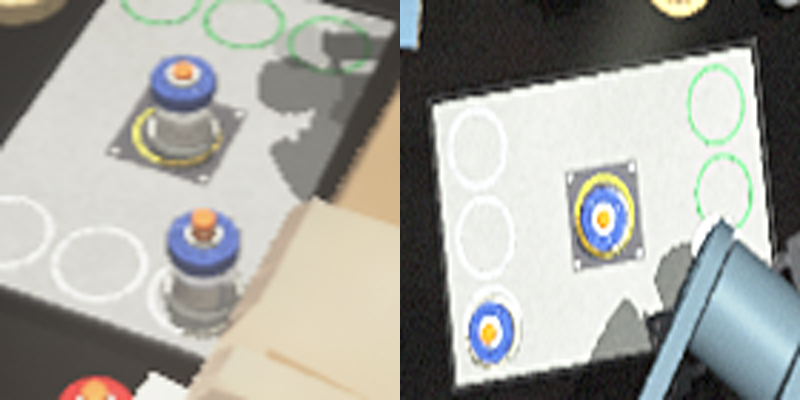

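Jar A's pin is now clearly lower than jar B's: (183,70) against (204,220) in the left crop, so it has snapped home. The jar still stands inside the yellow ring. I'll put the mallet back on its mat.

Emit:
{"op": "step_arm", "data": {"slide": [[-0.0119,0.02035,0],[-0.0119,0.02035,0],[-0.0119,0.02035,0],[-0.0119,0.02035,0],[-0.0119,0.02035,0],[-0.0119,0.02035,0],[-0.0119,0.02035,0],[-0.0119,0.02035,0],[-0.0119,0.02035,0],[-0.0119,0.02035,0],[0,0,0],[0,0,0.015],[0,0,0.02],[0,0,0.02],[0,0,0.02],[0,0,0.02],[0,0,0.015],[0,0,0],[0,0,0]], "twist": [[0,0,0],[0,0,0],[0,0,0],[0,0,0],[0,0,0],[0,0,0],[0,0,0],[0,0,0],[0,0,0],[0,0,0],[0,0,0],[0,0,0],[0,0,0],[0,0,0],[0,0,0],[0,0,0],[0,0,0],[0,0,0],[0,0,0]]}}

```text
time: 20.65
ee_pos: [0.443, -0.3886, 0.0535]
tool_rot: [0.981, 0.195, -0.0, -0.0]
force: [0.0, 0.7, -2.5]
gripper_width: 0.154
grasp_force: 49.8
```

```bash
python3 - <<'E'
from meas import *
s,p,R=pose();print(p,yaw(),s['force'],to([.4425,-.3898,.0195]))
c=snap('wrist');t=snap('top')
# mat from top: blue mask min area rect
hsv=cv2.cvtColor(t['color'],cv2.COLOR_BGR2HSV);m=cv2.inRange(hsv,(100,150,100),(120,255,255));m[:190]=0;m[:,:310]=0;m[:,370:]=0
pts=np.argwhere(m>0)[:,::-1].astype(np.float32);print(len(pts),[ray(t,q,.004)[:2].round(3) for q in cv2.boxPoints(cv2.minAreaRect(pts))])
cv2.imwrite('pics/w7.png',c['color'])
E
```

```text
[ 0.4429921  -0.38855957  0.0534836 ] 0.39159287740206566 [ 0.03672552  0.70960282 -2.45566528] [-0.0009  0.001   0.034 ]
354 [array([ 0.53 , -0.307]), array([ 0.559, -0.394]), array([ 0.358, -0.462]), array([ 0.328, -0.375])]
```

View pics/w7.png

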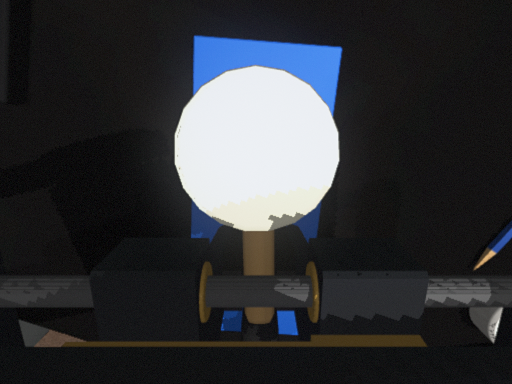

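The head at (258,150) sits in the middle of the mat's front part, and the computed rest point is (0.492,-0.368). I'll lower it, let go, and go back to jar A.

Emit:
{"op": "step_arm", "data": {"slide": [[0,0,0.012],[0,0,0.012],[0,0,0.007],[0,0,0.0035],[0,0,0],[0,0,0]], "twist": [[0,0,0],[0,0,0],[0,0,0],[0,0,0],[0,0,0],[0,0,0]]}}

```text
time: 21.35
ee_pos: [0.4428, -0.3894, 0.019]
tool_rot: [0.981, 0.194, 0.0, -0.0]
force: [0.2, -0.8, -2.9]
gripper_width: 0.151
grasp_force: 49.8
```

Emit:
{"op": "step_arm", "data": {"slide": [[0,0,0],[0,0,0],[0,0,0],[0,0,0],[0,0,0],[0,0,0],[0,0,0],[0,0,0],[0,0,-0.01],[0,0,-0.02],[0,0,-0.025],[0,0,-0.03],[0,0,-0.03],[0,0,-0.03],[0,0,0],[0,0,0],[0,0,0]], "twist": [[0,0,0],[0,0,0],[0,0,0],[0,0,0],[0,0,0],[0,0,0],[0,0,0],[0,0,0],[0,0,0],[0,0,0],[0,0,0],[0,0,0],[0,0,0],[0,0,0],[0,0,0],[0,0,0.13],[0,0,0.13]], "gripper": 0}}

```text
time: 23.05
ee_pos: [0.4426, -0.3891, 0.1643]
tool_rot: [0.998, 0.063, -0.0, 0.0]
force: [0.7, -1.0, -0.5]
gripper_width: 1.005
grasp_force: 0.0
```

Emit:
{"op": "step_arm", "data": {"slide": [[0.01225,-0.02846,0],[0.01225,-0.02846,0],[0.01225,-0.02846,0],[0.01225,-0.02846,0],[0.01225,-0.02846,0],[0.01225,-0.02846,0],[0.01225,-0.02846,0],[0.01225,-0.02846,0],[0.01225,-0.02846,0],[0.01225,-0.02846,0],[0.01225,-0.02846,0],[0.01225,-0.02846,0],[0.01225,-0.02846,0],[0,0,0],[0,0,0]], "twist": [[0,0,0],[0,0,0],[0,0,0],[0,0,0],[0,0,0],[0,0,0],[0,0,0],[0,0,0],[0,0,0],[0,0,0],[0,0,0],[0,0,0],[0,0,0],[0,0,0],[0,0,0]]}}

```text
time: 24.55
ee_pos: [0.552, -0.0014, 0.1638]
tool_rot: [0.998, 0.066, -0.0, 0.0]
force: [0.3, 0.2, -0.7]
gripper_width: 1.0
grasp_force: 0.0
```

```bash
python3 - <<'E'
from meas import *
s,p,R=pose();print(s['time'],p,yaw())
c=snap('wrist','w8.png');t=snap('top')
print('pinA',*blobs(c,(8,120,100),(22,255,255),0.085,(200,100,330,260),60),sep='\n')
print('green',*blobs(c,(45,80,60),(85,255,255),0.012,(330,0,512,260),60),sep='\n')
print('yel',*blobs(c,(25,120,100),(35,255,255),0.012,(200,100,330,260),60),sep='\n')
print('head',blobs(t,(0,0,190),(179,50,255),0.068,(320,205,350,240)))
E
```

```text
24.55 [ 0.55198446 -0.00136041  0.16376714] 0.132612528504563
pinA
(array([258.7, 197.6]), 357, array([ 0.552 , -0.0019]))
green
(array([414.7,  86.6]), 923, array([ 0.6578, -0.1367]))
(array([403.9, 169.6]), 739, array([ 0.5784, -0.1476]))
(array([407.3, 227.5]), 323, array([ 0.517 , -0.1679]))
yel
(array([254.2, 149.6]), 371, array([0.5786, 0.0061]))
head [(array([337.3, 221.6]), 240, array([ 0.494 , -0.3664])), (array([328.2, 225.1]), 26, array([ 0.4816, -0.3352]))]
```

Emit:
{"op": "step_arm", "data": {"slide": [[0,0,0.018],[0,0,0.02],[0,0,0.02],[0,0,0.02],[0,0,0.02],[0,0,0.02],[0,0,0],[0,0,0]], "twist": [[0,0,0],[0,0,0],[0,0,0],[0,0,0],[0,0,0],[0,0,0],[0,0,0],[0,0,0]]}}

```text
time: 25.45
ee_pos: [0.5522, -0.0027, 0.0463]
tool_rot: [0.998, 0.065, -0.0, -0.0]
force: [0.8, -0.2, 0.1]
gripper_width: 0.997
grasp_force: 0.0
```

Emit:
{"op": "step_arm", "data": {"slide": [[0,0,0],[0,0,0],[0,0,0],[0,0,0],[0,0,0],[0,0,0],[0,0,0],[0,0,0]], "twist": [[0,0,0],[0,0,0],[0,0,0],[0,0,0],[0,0,0],[0,0,0],[0,0,0],[0,0,0]], "gripper": 255, "newtons": 20}}

```text
time: 26.25
ee_pos: [0.5526, -0.0017, 0.0466]
tool_rot: [0.998, 0.065, 0.0, 0.0]
force: [-0.4, 0.3, 5.5]
gripper_width: 0.585
grasp_force: 20.0
```

Emit:
{"op": "step_arm", "data": {"slide": [[-0.0045,0.0087,0],[-0.0045,0.0087,0],[-0.0045,0.0087,0],[-0.0045,0.0087,0],[-0.0045,0.0087,0],[-0.0045,0.0087,0],[-0.0045,0.0087,0],[-0.0045,0.0087,0],[-0.0045,0.0087,0],[-0.0045,0.0087,0],[-0.0045,0.0087,0],[-0.0045,0.0087,0],[-0.0045,0.0087,0],[-0.0045,0.0087,0],[-0.0045,0.0087,0],[-0.0045,0.0087,0],[-0.0045,0.0087,0],[0,0,0],[0,0,0]], "twist": [[0,0,0],[0,0,0],[0,0,0],[0,0,0],[0,0,0],[0,0,0],[0,0,0],[0,0,0],[0,0,0],[0,0,0],[0,0,0],[0,0,0],[0,0,0],[0,0,0],[0,0,0],[0,0,0],[0,0,0],[0,0,0],[0,0,0]]}}

```text
time: 28.15
ee_pos: [0.4952, -0.1604, 0.0466]
tool_rot: [0.998, 0.065, -0.0, 0.001]
force: [-2.0, -2.3, 5.2]
gripper_width: 0.588
grasp_force: 20.0
```

Emit:
{"op": "step_arm", "data": {"slide": [[0,0,0],[0,0,0],[0,0,0],[0,0,0],[0,0,0],[0,0,0],[0,0,-0.02],[0,0,-0.02],[0,0,-0.02],[0,0,-0.02],[0,0,-0.02],[0,0,-0.02],[0,0,0],[0,0,0]], "twist": [[0,0,0],[0,0,0],[0,0,0],[0,0,0],[0,0,0],[0,0,0],[0,0,0],[0,0,0],[0,0,0],[0,0,0],[0,0,0],[0,0,0],[0,0,0],[0,0,0]], "gripper": 0}}

```text
time: 29.55
ee_pos: [0.4959, -0.1583, 0.166]
tool_rot: [0.998, 0.065, 0.0, 0.0]
force: [0.4, -0.0, -0.5]
gripper_width: 0.998
grasp_force: 0.0
```

```bash
python3 - <<'E'
from meas import *
s,p,R=pose();print(s['time'],p,yaw())
c=snap('wrist','w9.png');t=snap('top')
print('pinA',*blobs(c,(8,120,100),(22,255,255),0.085,(200,100,330,260),60),sep='\n')
print('green',*blobs(c,(45,80,60),(85,255,255),0.012,(200,0,330,260),60),sep='\n')
print('yel',*blobs(c,(25,120,100),(35,255,255),0.012,(0,0,330,260),60),sep='\n')
print('pinB',blobs(t,(8,120,120),(22,255,255),0.097,(165,160,250,250),3))
E
```

```text
29.55 [ 0.49587129 -0.15831713  0.16601227] 0.13100409084639533
pinA
(array([261.1, 198.7]), 343, array([ 0.4947, -0.1609]))
green
(array([256.9,  25.7]), 491, array([ 0.6342, -0.1392]))
(array([258. ,  91.3]), 818, array([ 0.5783, -0.1474]))
(array([257.6, 159.2]), 429, array([ 0.5132, -0.1556]))
yel
(array([100.9,  93.2]), 975, array([0.5569, 0.0016]))
pinB [(array([190. , 231.3]), 3, array([0.4558, 0.1349])), (array([190.8, 234.2]), 5, array([0.4462, 0.132 ]))]
```

View pics/w9.png

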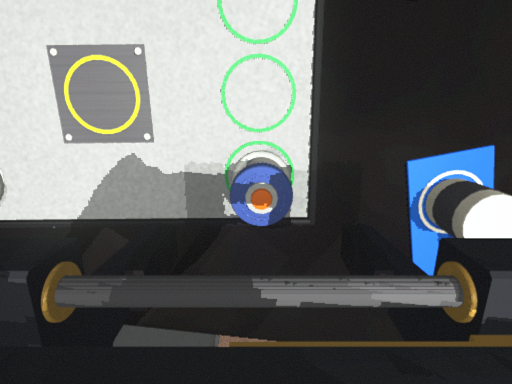

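Jar A stands inside the near green ring, its lid at (261,195) and its foot within the ring, about 4 mm off centre. The mallet stands on its ring at (455,205). Now jar B.

Emit:
{"op": "step_arm", "data": {"slide": [[-0.0004,-0.0268,0],[-0.0004,-0.0268,0],[-0.0004,-0.0268,0],[-0.0004,-0.0268,0],[-0.0004,-0.0268,0],[-0.0004,-0.0268,0],[-0.0004,-0.0268,0],[-0.0004,-0.0268,0],[-0.0004,-0.0268,0],[-0.0004,-0.0268,0],[-0.0004,-0.0268,0],[0,0,0],[0,0,0]], "twist": [[0,0,0],[0,0,0],[0,0,0],[0,0,0],[0,0,0],[0,0,0],[0,0,0],[0,0,0],[0,0,0],[0,0,0],[0,0,0],[0,0,0],[0,0,0]]}}

```text
time: 30.95
ee_pos: [0.4523, 0.1334, 0.1652]
tool_rot: [0.998, 0.066, -0.001, 0.0]
force: [0.1, 0.8, -0.5]
gripper_width: 0.995
grasp_force: 0.0
```

```bash
python3 - <<'E'
from meas import *
s,p,R=pose();print(s['time'],p,yaw())
c=snap('wrist','w10.png')
print('pinB',*blobs(c,(8,120,100),(22,255,255),0.097,(180,100,350,260),60),sep='\n')
print('lid',*blobs(c,(105,120,60),(125,255,255),0.077,(150,100,350,270),200),sep='\n')
E
```

```text
30.95 [0.45233958 0.1334264  0.16515603] 0.13248281079190383
pinB
(array([259.6, 198.9]), 420, array([0.4546, 0.1325]))
lid
(array([256.4, 192.5]), 1694, array([0.4534, 0.1349]))
```

Emit:
{"op": "step_arm", "data": {"slide": [[0,0,0.019],[0,0,0.02],[0,0,0.02],[0,0,0.02],[0,0,0.02],[0,0,0.02],[0,0,0],[0,0,0]], "twist": [[0,0,0],[0,0,0],[0,0,0],[0,0,0],[0,0,0],[0,0,0],[0,0,0],[0,0,0]]}}

```text
time: 31.8
ee_pos: [0.453, 0.1325, 0.0471]
tool_rot: [0.998, 0.065, -0.001, 0.0]
force: [-0.0, -1.2, 0.1]
gripper_width: 1.002
grasp_force: 0.0
```

Emit:
{"op": "step_arm", "data": {"slide": [[0,0,0],[0,0,0],[0,0,0],[0,0,0],[0,0,0],[0,0,0],[0,0,0],[0,0,0]], "twist": [[0,0,0],[0,0,0],[0,0,0],[0,0,0],[0,0,0],[0,0,0],[0,0,0],[0,0,0]], "gripper": 255, "newtons": 20}}

```text
time: 32.6
ee_pos: [0.4533, 0.1334, 0.0476]
tool_rot: [0.998, 0.065, 0.0, 0.0]
force: [-0.5, -0.4, 5.7]
gripper_width: 0.589
grasp_force: 20.0
```

Emit:
{"op": "step_arm", "data": {"slide": [[0.0051,0.009,0],[0.0051,0.009,0],[0.0051,0.009,0],[0.0051,0.009,0],[0.0051,0.009,0],[0.0051,0.009,0],[0.0051,0.009,0],[0.0051,0.009,0],[0.0051,0.009,0],[0.0051,0.009,0],[0.0051,0.009,0],[0.0051,0.009,0],[0.0051,0.009,0],[0.0051,0.009,0],[0.0051,0.009,0],[0.0051,0.009,0],[0,0,0],[0,0,0]], "twist": [[0,0,0],[0,0,0],[0,0,0],[0,0,0],[0,0,0],[0,0,0],[0,0,0],[0,0,0],[0,0,0],[0,0,0],[0,0,0],[0,0,0],[0,0,0],[0,0,0],[0,0,0],[0,0,0],[0,0,0],[0,0,0]]}}

```text
time: 34.4
ee_pos: [0.5537, 0.0007, 0.0476]
tool_rot: [0.998, 0.065, 0.001, 0.001]
force: [1.3, -2.2, 3.2]
gripper_width: 0.589
grasp_force: 20.0
```

Emit:
{"op": "step_arm", "data": {"slide": [[0,0,0],[0,0,0],[0,0,0],[0,0,0],[0,0,0],[0,0,0],[0,0,-0.02],[0,0,-0.02],[0,0,-0.02],[0,0,-0.02],[0,0,-0.02],[0,0,-0.02],[0,0,0],[0,0,0]], "twist": [[0,0,0],[0,0,0],[0,0,0],[0,0,0],[0,0,0],[0,0,0],[0,0,0],[0,0,0],[0,0,0],[0,0,0],[0,0,0],[0,0,0],[0,0,0],[0,0,0]], "gripper": 0}}

```text
time: 35.8
ee_pos: [0.5527, 0.0012, 0.167]
tool_rot: [0.998, 0.065, 0.0, 0.0]
force: [0.3, -0.2, -0.0]
gripper_width: 0.998
grasp_force: 0.0
```

```bash
python3 - <<'E'
from meas import *
s,p,R=pose();print(s['time'],p,yaw())
c=snap('wrist','w11.png');t=snap('top')
print('pinB',*blobs(c,(8,120,100),(22,255,255),0.097,(180,100,350,260),60),sep='\n')
print('lid',*blobs(c,(105,120,60),(125,255,255),0.077,(150,50,512,270),200),sep='\n')
print('green',*blobs(c,(45,80,60),(85,255,255),0.012,(330,0,512,260),60),sep='\n')
print('toplids',*blobs(t,(105,120,60),(125,255,255),0.077,(165,160,300,250)),sep='\n')
print('head',blobs(t,(0,0,190),(179,50,255),0.068,(320,205,350,240)))
E
```

```text
35.8 [0.55271216 0.00122315 0.16702095] 0.13078978748294828
pinB
(array([259.3, 198.3]), 424, array([5.55e-01, 5.00e-04]))
lid
(array([257.2, 190.2]), 1801, array([0.5556, 0.0023]))
(array([422.6, 255.7]), 545, array([ 0.5152, -0.1492]))
green
(array([415.2,  88.2]), 893, array([ 0.6576, -0.1368]))
(array([405. , 170.5]), 732, array([ 0.578 , -0.1481]))
(array([404.4, 221.9]), 248, array([ 0.5226, -0.1622]))
toplids
(array([276.8, 221.9]), 96, array([ 0.4907, -0.1585]))
head [(array([336.4, 221.9]), 270, array([ 0.4928, -0.363 ]))]
```

Emit:
{"op": "step_arm", "data": {"slide": [[0,0,0],[0,0,0],[-0.0209,0.0266,0],[-0.0209,0.0266,0],[-0.0209,0.0266,0],[-0.0209,0.0266,0],[-0.0209,0.0266,0],[-0.0209,0.0266,0],[-0.0209,0.0266,0],[-0.0209,0.0266,0],[-0.0209,0.0266,0],[-0.0209,0.0266,0],[-0.0209,0.0266,0],[-0.0209,0.0266,0],[0,0,0],[0,0,0]], "twist": [[0,0,-0.13],[0,0,-0.13],[0,0,0],[0,0,0],[0,0,0],[0,0,0],[0,0,0],[0,0,0],[0,0,0],[0,0,0],[0,0,0],[0,0,0],[0,0,0],[0,0,0],[0,0,0],[0,0,0]]}}

```text
time: 37.5
ee_pos: [0.4416, -0.3892, 0.1656]
tool_rot: [0.981, 0.193, -0.0, -0.001]
force: [-0.3, 0.1, 0.1]
gripper_width: 1.0
grasp_force: 0.0
```

```bash
python3 - <<'E'
from meas import *
s,p,R=pose();print(p,yaw(),to([.4428,-.3894,.019]))
c=snap('wrist','w12.png')
print('head',*blobs(c,(0,0,190),(179,50,255),0.068,(200,60,320,180),200),sep='\n')
print('wood',*blobs(c,(8,60,60),(25,255,255),0.049,(200,100,320,260),100),sep='\n')
E
```

```text
[ 0.44161436 -0.38915229  0.16561652] 0.38907332280476725 [0.0011 0.0011 0.1466]
head
(array([260.2, 121.3]), 4234, array([ 0.4956, -0.3687]))
wood
(array([259.8, 185.4]), 703, array([ 0.4418, -0.3904]))
```

Aligned on the handle again. I'll go down, grip and lift.

Emit:
{"op": "step_arm", "data": {"slide": [[0.001,0.001,0.0135],[0,0,0.0135],[0,0,0.0135],[0,0,0.0135],[0,0,0.0135],[0,0,0.0135],[0,0,0.0135],[0,0,0.0135],[0,0,0.0135],[0,0,0.0135],[0,0,0.0115],[0,0,0],[0,0,0]], "twist": [[0,0,0],[0,0,0],[0,0,0],[0,0,0],[0,0,0],[0,0,0],[0,0,0],[0,0,0],[0,0,0],[0,0,0],[0,0,0],[0,0,0],[0,0,0]]}}

```text
time: 38.85
ee_pos: [0.4437, -0.39, 0.0205]
tool_rot: [0.981, 0.194, -0.0, -0.0]
force: [0.3, 0.1, 0.3]
gripper_width: 1.002
grasp_force: 0.0
```

Emit:
{"op": "step_arm", "data": {"slide": [[0,0,0],[0,0,0],[0,0,0],[0,0,0],[0,0,0],[0,0,0],[0,0,0],[0,0,0],[0,0,0],[0,0,0],[0,0,0],[0,0,0],[0,0,0],[0,0,0],[0,0,0]], "twist": [[0,0,0],[0,0,0],[0,0,0],[0,0,0],[0,0,0],[0,0,0],[0,0,0],[0,0,0],[0,0,0],[0,0,0],[0,0,0],[0,0,0],[0,0,0],[0,0,0],[0,0,0]], "gripper": 255, "newtons": 50}}

```text
time: 40.35
ee_pos: [0.4437, -0.3899, 0.0207]
tool_rot: [0.981, 0.194, -0.0, -0.0]
force: [1.1, 0.5, -0.1]
gripper_width: 0.154
grasp_force: 49.9
```

Emit:
{"op": "step_arm", "data": {"slide": [[0,0,-0.005],[0,0,-0.014],[0,0,-0.014],[0,0,-0.014],[0,0,-0.014],[0,0,-0.014],[0,0,-0.014],[0,0,-0.014],[0,0,-0.014],[0,0,-0.014],[0,0,-0.014],[0,0,0],[0,0,0]], "twist": [[0,0,0],[0,0,0],[0,0,0],[0,0,0],[0,0,0],[0,0,0],[0,0,0],[0,0,0],[0,0,0],[0,0,0],[0,0,0],[0,0,0],[0,0,0]]}}

```text
time: 41.65
ee_pos: [0.4437, -0.39, 0.1659]
tool_rot: [0.981, 0.194, 0.0, 0.0]
force: [-0.1, 0.2, -3.3]
gripper_width: 0.152
grasp_force: 49.9
```

```bash
python3 - <<'E'
from meas import *
t=snap('top')
print('toplids',*blobs(t,(105,120,60),(125,255,255),0.077,(165,160,300,250)),sep='\n')
s,p,R=pose();print(p,yaw(),to([.503,-.0205,.165]))
E
```

```text
toplids
(array([230. , 204.3]), 94, array([0.549 , 0.0025]))
(array([276.8, 221.8]), 100, array([ 0.4909, -0.1584]))
[ 0.44347493 -0.38967859  0.16521922] 0.3908284311828794 [ 0.1957 -0.3187  0.0004]
```

Emit:
{"op": "step_arm", "data": {"slide": [[0.0103,-0.0168,0],[0.0103,-0.0168,0],[0.0103,-0.0168,0],[0.0103,-0.0168,0],[0.0103,-0.0168,0],[0.0103,-0.0168,0],[0.0103,-0.0168,0],[0.0103,-0.0168,0],[0.0103,-0.0168,0],[0.0103,-0.0168,0],[0.0103,-0.0168,0],[0.0103,-0.0168,0],[0.0103,-0.0168,0],[0.0103,-0.0168,0],[0.0103,-0.0168,0],[0.0103,-0.0168,0],[0.0103,-0.0168,0],[0.0103,-0.0168,0],[0.0103,-0.0168,0],[0,0,0]], "twist": [[0,0,0],[0,0,0],[0,0,0],[0,0,0],[0,0,0],[0,0,0],[0,0,0],[0,0,0],[0,0,0],[0,0,0],[0,0,0],[0,0,0],[0,0,0],[0,0,0],[0,0,0],[0,0,0],[0,0,0],[0,0,0],[0,0,0],[0,0,0]]}}

```text
time: 43.7
ee_pos: [0.5027, -0.0173, 0.1658]
tool_rot: [0.981, 0.196, 0.0, -0.0]
force: [-0.3, 0.4, -2.7]
gripper_width: 0.15
grasp_force: 49.9
```

```bash
python3 - <<'E'
from meas import *
s,p,R=pose();print(p,yaw(),to([.504,-.020,.165]),s['wrist_torque'])
E
```

```text
[ 0.50272351 -0.01730754  0.16578691] 0.3939645821952131 [0.0001 0.003  0.0008] [-0.05615062  0.09227057  0.0140141 ]
```

Emit:
{"op": "step_arm", "data": {"slide": [[0,0.002,0],[0,0,0],[0,0,0.012],[0,0,0.02],[0,0,0.02],[0,0,0.01],[0,0,0],[0,0,0]], "twist": [[0,0,0],[0,0,0],[0,0,0],[0,0,0],[0,0,0],[0,0,0],[0,0,0],[0,0,0]]}}

```text
time: 44.5
ee_pos: [0.5041, -0.0225, 0.1039]
tool_rot: [0.981, 0.194, 0.0, 0.0]
force: [0.3, -0.4, -2.4]
gripper_width: 0.153
grasp_force: 50.0
```

Emit:
{"op": "step_arm", "data": {"slide": [[0,0,-0.012],[0,0,-0.02],[0,0,-0.02],[0,0,-0.01],[-0.015,0.02,0],[-0.02,0.03,0],[-0.02,0.03,0],[-0.02,0.03,0],[0,0,0],[0,0,0]], "twist": [[0,0,0],[0,0,0],[0,0,0],[0,0,0],[0,0,0],[0,0,0],[0,0,0],[0,0,0],[0,0,0],[0,0,0]]}}

```text
time: 45.5
ee_pos: [0.4764, -0.153, 0.1662]
tool_rot: [0.981, 0.193, 0.0, 0.0]
force: [-1.5, 1.2, -3.4]
gripper_width: 0.155
grasp_force: 50.0
```

```bash
python3 - <<'E'
from meas import *
s,p,R=pose();print(p,yaw(),to([.443,-.3890,.0535]))
sc=snap('scene');t=snap('top')
k=sc['color'][160:290,190:320]
k2=t['color'][150:250,160:300]
cv2.imwrite('pics/s13.png',np.hstack([cv2.resize(k,(400,400),interpolation=cv2.INTER_CUBIC),cv2.resize(k2,(400,400),interpolation=cv2.INTER_CUBIC)]))
E
```

```text
[ 0.47637966 -0.15297794  0.16621829] 0.3886999186342071 [-0.1204  0.2057  0.1127]
```

View pics/s13.png

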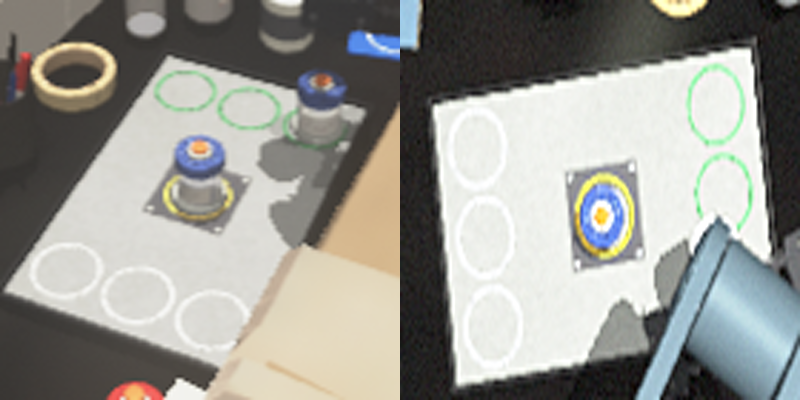

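Jar B's pin at (200,148) is now as low as jar A's at (321,80), so both are sealed. I'll return the mallet.

Emit:
{"op": "step_arm", "data": {"slide": [[-0.01,0.0171,0],[-0.01,0.0171,0],[-0.01,0.0171,0],[-0.01,0.0171,0],[-0.01,0.0171,0],[-0.01,0.0171,0],[-0.01,0.0171,0],[-0.01,0.0171,0],[-0.01,0.0171,0],[-0.01,0.0171,0],[-0.01,0.0171,0],[-0.01,0.0171,0],[0,0,0.01],[0,0,0.02],[0,0,0.02],[0,0,0.02],[0,0,0.02],[0,0,0.02],[0,0,0],[0,0,0]], "twist": [[0,0,0],[0,0,0],[0,0,0],[0,0,0],[0,0,0],[0,0,0],[0,0,0],[0,0,0],[0,0,0],[0,0,0],[0,0,0],[0,0,0],[0,0,0],[0,0,0],[0,0,0],[0,0,0],[0,0,0],[0,0,0],[0,0,0],[0,0,0]]}}

```text
time: 47.6
ee_pos: [0.4434, -0.3875, 0.0553]
tool_rot: [0.981, 0.194, -0.0, -0.001]
force: [0.5, 0.0, -2.9]
gripper_width: 0.152
grasp_force: 50.0
```

Emit:
{"op": "step_arm", "data": {"slide": [[0,0,0.012],[0,0,0.012],[0,0,0.007],[0,0,0.0035],[0,0,0],[0,0,0]], "twist": [[0,0,0],[0,0,0],[0,0,0],[0,0,0],[0,0,0],[0,0,0]]}}

```text
time: 48.2
ee_pos: [0.4438, -0.3881, 0.0213]
tool_rot: [0.981, 0.194, 0.0, 0.0]
force: [0.3, 0.1, -2.0]
gripper_width: 0.153
grasp_force: 50.0
```

Emit:
{"op": "step_arm", "data": {"slide": [[0,0,0],[0,0,0],[0,0,0],[0,0,0],[0,0,0],[0,0,0],[0,0,0],[0,0,0],[0,0,-0.01],[0,0,-0.02],[0,0,-0.025],[0,0,-0.03],[0,0,-0.03],[0,0,-0.03],[0,0,0],[0,0,0],[0,0,0]], "twist": [[0,0,0],[0,0,0],[0,0,0],[0,0,0],[0,0,0],[0,0,0],[0,0,0],[0,0,0],[0,0,0],[0,0,0],[0,0,0],[0,0,0],[0,0,0],[0,0,0],[0,0,0],[0,0,0.13],[0,0,0.13]], "gripper": 0}}

```text
time: 49.9
ee_pos: [0.4434, -0.3877, 0.1663]
tool_rot: [0.998, 0.063, 0.0, 0.0]
force: [-0.4, -0.0, 1.1]
gripper_width: 1.001
grasp_force: 0.0
```

Emit:
{"op": "step_arm", "data": {"slide": [[0.01226,-0.0286,0],[0.01226,-0.0286,0],[0.01226,-0.0286,0],[0.01226,-0.0286,0],[0.01226,-0.0286,0],[0.01226,-0.0286,0],[0.01226,-0.0286,0],[0.01226,-0.0286,0],[0.01226,-0.0286,0],[0.01226,-0.0286,0],[0.01226,-0.0286,0],[0.01226,-0.0286,0],[0.01226,-0.0286,0],[0,0,0],[0,0,0]], "twist": [[0,0,0],[0,0,0],[0,0,0],[0,0,0],[0,0,0],[0,0,0],[0,0,0],[0,0,0],[0,0,0],[0,0,0],[0,0,0],[0,0,0],[0,0,0],[0,0,0],[0,0,0]]}}

```text
time: 51.4
ee_pos: [0.5527, 0.002, 0.1657]
tool_rot: [0.998, 0.066, -0.0, 0.0]
force: [0.1, 0.1, 0.3]
gripper_width: 1.001
grasp_force: 0.0
```

```bash
python3 - <<'E'
from meas import *
s,p,R=pose();print(s['time'],p,yaw())
c=snap('wrist','w14.png');t=snap('top')
print('pinB',*blobs(c,(8,120,100),(22,255,255),0.085,(180,100,350,260),60),sep='\n')
print('toplids',*blobs(t,(105,120,60),(125,255,255),0.077,(165,160,300,250)),sep='\n')
print('head',blobs(t,(0,0,190),(179,50,255),0.068,(320,205,350,240)))
E
```

```text
51.4 [0.55271612 0.00202639 0.16574282] 0.13253839754327842
pinB
(array([260.2, 195.8]), 353, array([5.538e-01, 4.000e-04]))
toplids
(array([276.8, 221.9]), 97, array([ 0.4906, -0.1583]))
head [(array([336.3, 221.9]), 275, array([ 0.4929, -0.3626]))]
```

Emit:
{"op": "step_arm", "data": {"slide": [[0,0.001,0.019],[0,0,0.02],[0,0,0.02],[0,0,0.02],[0,0,0.02],[0,0,0.02],[0,0,0],[0,0,0]], "twist": [[0,0,0],[0,0,0],[0,0,0],[0,0,0],[0,0,0],[0,0,0],[0,0,0],[0,0,0]]}}

```text
time: 52.3
ee_pos: [0.553, -0.0003, 0.0473]
tool_rot: [0.998, 0.065, -0.0, -0.0]
force: [-0.5, -0.3, 0.1]
gripper_width: 0.998
grasp_force: 0.0
```

Emit:
{"op": "step_arm", "data": {"slide": [[0,0,0],[0,0,0],[0,0,0],[0,0,0],[0,0,0],[0,0,0],[0,0,0],[0,0,0]], "twist": [[0,0,0],[0,0,0],[0,0,0],[0,0,0],[0,0,0],[0,0,0],[0,0,0],[0,0,0]], "gripper": 255, "newtons": 20}}

```text
time: 53.1
ee_pos: [0.5535, 0.0006, 0.0476]
tool_rot: [0.998, 0.065, 0.0, 0.0]
force: [-1.2, 1.4, 5.1]
gripper_width: 0.586
grasp_force: 20.0
```

Emit:
{"op": "step_arm", "data": {"slide": [[0.0002,0.00935,0],[0.0002,0.00935,0],[0.0002,0.00935,0],[0.0002,0.00935,0],[0.0002,0.00935,0],[0.0002,0.00935,0],[0.0002,0.00935,0],[0.0002,0.00935,0],[0.0002,0.00935,0],[0.0002,0.00935,0],[0.0002,0.00935,0],[0.0002,0.00935,0],[0.0002,0.00935,0],[0.0002,0.00935,0],[0.0002,0.00935,0],[0.0002,0.00935,0],[0,0,0],[0,0,0]], "twist": [[0,0,0],[0,0,0],[0,0,0],[0,0,0],[0,0,0],[0,0,0],[0,0,0],[0,0,0],[0,0,0],[0,0,0],[0,0,0],[0,0,0],[0,0,0],[0,0,0],[0,0,0],[0,0,0],[0,0,0],[0,0,0]]}}

```text
time: 54.9
ee_pos: [0.5765, -0.1483, 0.0476]
tool_rot: [0.998, 0.065, 0.001, 0.001]
force: [0.7, -3.3, 4.3]
gripper_width: 0.589
grasp_force: 20.0
```

Emit:
{"op": "step_arm", "data": {"slide": [[0,0,0],[0,0,0],[0,0,0],[0,0,0],[0,0,0],[0,0,0],[0,0,-0.02],[0,0,-0.02],[0,0,-0.02],[0,0,-0.02],[0,0,-0.02],[0,0,-0.02],[-0.04,-0.02,0],[-0.04,-0.02,0],[-0.04,-0.02,0],[0,-0.03,0],[0,-0.03,0],[0,-0.03,0],[0,0,0],[0,0,0]], "twist": [[0,0,0],[0,0,0],[0,0,0],[0,0,0],[0,0,0],[0,0,0],[0,0,0],[0,0,0],[0,0,0],[0,0,0],[0,0,0],[0,0,0],[0,0,0],[0,0,0],[0,0,0],[0,0,0],[0,0,0],[0,0,0],[0,0,0],[0,0,0]], "gripper": 0}}

```text
time: 56.9
ee_pos: [0.4375, -0.0141, 0.1674]
tool_rot: [0.998, 0.066, 0.0, 0.0]
force: [0.6, -0.1, -0.4]
gripper_width: 0.999
grasp_force: 0.0
```

```bash
python3 - <<'E'
from meas import *
s,p,R=pose();print(s['time'],p,s['gripper_width'])
c=snap('wrist');t=snap('top');sc=snap('scene')
k=t['color'][130:290,200:410]
cv2.imwrite('pics/s15.png',np.vstack([cv2.resize(k,(394,300),interpolation=cv2.INTER_CUBIC),cv2.resize(c['color'],(394,300))]))
cv2.imwrite('pics/s15.png',np.hstack([cv2.resize(k,(400,305),interpolation=cv2.INTER_CUBIC),cv2.resize(c['color'],(400,305))]))
print('toplids',*blobs(t,(105,120,60),(125,255,255),0.077,(165,160,300,250)),sep='\n')
print('wpins',*blobs(c,(8,120,100),(22,255,255),0.085,(300,0,512,260),30),sep='\n')
print('wgreen',*blobs(c,(45,80,60),(85,255,255),0.012,(300,0,512,260),60),sep='\n')
print('yel',*blobs(c,(25,120,100),(35,255,255),0.012,(100,0,512,260),60),sep='\n')
print('head',blobs(t,(0,0,190),(179,50,255),0.068,(320,205,350,240)))
E
```

```text
56.9 [ 0.43754459 -0.01410028  0.16744175] 0.999051833173232
toplids
(array([273.6, 197.9]), 104, array([ 0.5725, -0.1468]))
(array([276.8, 221.8]), 99, array([ 0.4909, -0.1583]))
wpins
(array([474.1,  32.7]), 544, array([ 0.5749, -0.1472]))
(array([455.2, 151.1]), 373, array([ 0.4935, -0.1596]))
wgreen
(array([406.3,  51.5]), 662, array([ 0.5731, -0.1353]))
(array([397.8, 129.2]), 517, array([ 0.5028, -0.1456]))
yel
(array([258.4,  48.1]), 959, array([0.5578, 0.0014]))
head [(array([337.2, 221.6]), 243, array([ 0.4938, -0.3659])), (array([327. , 223.2]), 21, array([ 0.4879, -0.3308]))]
```

View pics/s15.png

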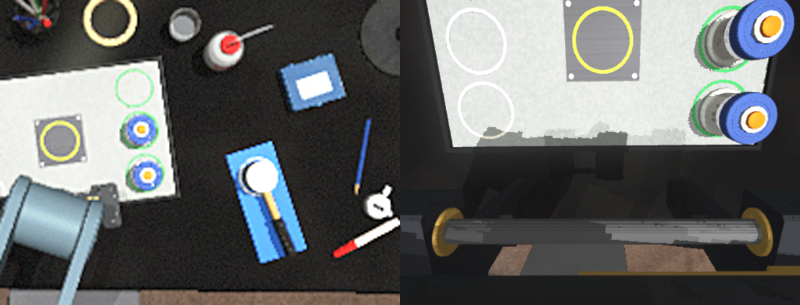

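Both jars stand inside green rings, at (141,130) and (146,174) in the left crop, each within about 5 mm by both cameras. The mallet stands on its mat at (260,177), and the bystanders haven't moved. I'm handing the job in.

```bash
python3 -c "
from h import *
print(job.finish_job())"
```

```text
the job is handed in; nothing more can be done
None
```

I sealed both jars present and left them upright on green rings, within about 5 mm of centre by the cameras; the mallet is back on its mat ring and the job is handed in (57 s), but no verdict came back.

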